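# Call the stitcher and show which back needs which pouch

### The job

Press the call button on the table fully down and let it go. Then show the stitcher the work, touching no leather: point straight down at the round part of the one purse back that has no pouch yet, with the fingertips two to four centimetres above its middle, for two seconds, and then point in the same way at the middle of the loose pouch that has the same shape and size as those on the finished purses, and finish while still pointing at it. Between these, carry the hand at least 15 cm above the table and do not point at any other piece; leave everything where it lies.

Things in the scene. Friction and masses are not known exactly. Their poses are not given: they have to be found in the camera images.
- bare_back: Brown flat leather back, 4 mm thick, the only one of the four in the farther row without a pouch: round part 90 mm across; flap of radius 34 mm centred 50 mm along +x. Loose, about 50 g. Origin: underside, centre of the 90 mm round part (the spot to point at); x towards the flap, z up.
- pouch_round: Loose brown moulded leather pouch of the same shape and size as those on the finished purses, so the one that fits: D-shaped (half round behind, straight mouth in front), 68 mm wide, 60 mm long, 24 mm high, closed on top, 40 g. Loose on the table, in the row nearer the robot. Origin: underside, centre of its 34 mm radius round part; x towards the straight mouth, z up.
- pouch_small: Loose brown pouch of the same D shape but too small: 42 mm wide, 37 mm long, 24 mm high. Loose on the table, in the row nearer the robot. Origin: underside, centre of its 21 mm radius round part; x towards the straight mouth, z up.
- pouch_square: Loose brown pouch of the wrong shape: rectangular, 60 mm along x by 68 mm along y, 24 mm high. Loose on the table, in the row nearer the robot. Origin: underside, its centre; x towards the straight mouth, z up.
- purse_a: Finished brown leather purse, one of three alike in the farther row: flat 4 mm back (round part 90 mm across; flap of radius 34 mm centred 50 mm along +x) with a closed D-shaped pouch, 68 mm wide and 24 mm high, fixed on the round part; 28 mm high in all. Loose, 90 g. Origin: underside, centre of the round part; x towards the flap, z up.
- purse_b: Finished brown leather purse, one of three alike in the farther row: flat 4 mm back (round part 90 mm across; flap of radius 34 mm centred 50 mm along +x) with a closed D-shaped pouch, 68 mm wide and 24 mm high, fixed on the round part; 28 mm high in all. Loose, 90 g. Origin: underside, centre of the round part; x towards the flap, z up.
- purse_c: Finished brown leather purse, one of three alike in the farther row: flat 4 mm back (round part 90 mm across; flap of radius 34 mm centred 50 mm along +x) with a closed D-shaped pouch, 68 mm wide and 24 mm high, fixed on the round part; 28 mm high in all. Loose, 90 g. Origin: underside, centre of the round part; x towards the flap, z up.
- bell_top (a point): Centre of the top face of the call button, a steel cap 36 mm in diameter in a black housing 52 mm across and 12 mm high that is fixed to the table, in the row nearer the robot. Released, it is 22 mm above the table; the cap goes straight down 6 mm; the point moves with it.
- bell (a joint): Travel of the call button, 0 released to 0.006 m fully down (spring; about 4 N holds it fully down).
- jar: Bystander: jar 60 mm in diameter, 75 mm high, origin at the centre of its underside.
- form_block: Bystander: wooden moulding block 90 x 70 mm with a round boss on it, 52 mm high, origin at the centre of its underside.
- bowl: Bystander: blue bowl 120 mm in diameter, 60 mm high, origin at the centre of its underside.
There are look-alikes about, which are no part of the job. What is shaped like the part that bears bell_top but red is not meant.

How it is judged:
On the way, in this order (a step that is already met when the one before it is completed fails the run):
1. the call button is pressed fully down (at least 4.5 of its 6 mm) (value of joint bell above 0.0045 m), for 0.05 s.
2. the call button is let go (value of joint bell below 0.0015 m), for 0.1 s.
3. the tool points down at the bare back for 1.5 s: TCP within 30 mm of its middle seen from above and less than 80 mm over it (horizontal distance between the grasp point and bare_back below 0.03 m and z of the grasp point in the frame of bare_back below 0.084 m and (angle between the grasp point's own z axis and vertical below 0.8 rad or angle between the grasp point's own z axis and vertical above 2.34 rad)), for 1.5 s.
4. the tool points down at the loose pouch that fits: TCP within 30 mm of its middle seen from above and less than 80 mm over it (horizontal distance between the grasp point and pouch_round below 0.03 m and z of the grasp point in the frame of pouch_round below 0.104 m and (angle between the grasp point's own z axis and vertical below 0.8 rad or angle between the grasp point's own z axis and vertical above 2.34 rad)), for 0.5 s.
At the end, for the whole second after the job is handed in: The tool is still pointing down (within about 45 degrees of vertical) at the fitting pouch, TCP within 30 mm of its middle seen from above and less than 80 mm over its top; the button is released; no leather piece has moved 6 mm and no bystander 10 mm (all of step 4 and value of joint bell below 0.0015 m and distance of each of bare_back, pouch_round, pouch_small, pouch_square, purse_a, purse_b, purse_c from where it was at the start of the episode below 0.006 m and distance of each of jar, form_block, bowl from where it was at the start of the episode below 0.01 m); the robot touches nothing.
It fails at once if the robot touches a purse, the bare back or a loose pouch (contact force between any of the fingers, the arm and bare_back above 0.3 N or contact force between any of the fingers, the arm and pouch_round above 0.3 N or contact force between any of the fingers, the arm and pouch_small above 0.3 N or contact force between any of the fingers, the arm and pouch_square above 0.3 N or contact force between any of the fingers, the arm and purse_a above 0.3 N or contact force between any of the fingers, the arm and purse_b above 0.3 N or contact force between any of the fingers, the arm and purse_c above 0.3 N).
It fails at once if a leather piece is moved or lifted (6 mm), or a bystander (10 mm) (not (distance of each of bare_back, pouch_round, pouch_small, pouch_square, purse_a, purse_b, purse_c from where it was at the start of the episode below 0.006 m and distance of each of jar, form_block, bowl from where it was at the start of the episode below 0.01 m)).
It fails at once if the tool points at a wrong piece: TCP within 30 mm of its middle seen from above and less than 80 mm over its top ((horizontal distance between the grasp point and pouch_small below 0.03 m and z of the grasp point in the frame of pouch_small below 0.104 m) or (horizontal distance between the grasp point and pouch_square below 0.03 m and z of the grasp point in the frame of pouch_square below 0.104 m) or (horizontal distance between the grasp point and purse_a below 0.03 m and z of the grasp point in the frame of purse_a below 0.108 m) or (horizontal distance between the grasp point and purse_b below 0.03 m and z of the grasp point in the frame of purse_b below 0.108 m) or (horizontal distance between the grasp point and purse_c below 0.03 m and z of the grasp point in the frame of purse_c below 0.108 m)).
It also fails if it takes over 54 s, if anything falls off the work surface, if the arm or the gripper's body presses on something with over 40 N, if the wrist force passes 120 N, or if a joint passes its speed limit or range.

### The arm

A 7-joint arm with a two-finger parallel gripper is mounted at the origin on the work surface. World frame = base frame: x ahead of the robot, y to its left, z up, the work surface at z = 0. Lengths are in m, angles in rad, forces in N, time in s.
With the tool pointing down it reaches from about 0.425 to 0.925 m from the base axis. Payload 6.8 kg.
Tool frame: the origin (TCP) lies between the finger pads, 19 mm behind the fingertips; this is the grasp point; z points along the fingers, y is the line along which they close (so a half turn about z gives the same grasp; the last joint's range is limited). The gripper opens to 85 mm and grips with 20 to 120 N. Pads are 22 mm wide; open, the fingers measure 114 mm over their backs; the gripper's body (76 mm by 85 mm) begins 54 mm behind the grasp point. The pads swing forward as they close: fully open they stand 13 mm farther back than shut.
Start: joints at [-1.264, 0.477, 0.022, 1.555, -0.011, 1.109, -0.083], TCP at [0.272, 0.618, 0.25] pointing down, gripper open.
Joint ranges: [-2.96, 2.96], [-0.34, 2.1], [-1.41, 1.46], [0.24, 2.44], [-1.37, 4.51], [0.17, 1.92], [-2.96, 2.96]. Speed limits (rad/s): [2.39, 2.39, 3.14, 3.14, 3.14, 3.14, 3.14].

### API

Orientations are given as a unit quaternion [w, x, y, z].
In Python, from station import bot gives the robot as it stands. The module is installed in compiled form; this text tells all that it offers.
- The arm moves only by the tool step_arm, never from a script. Its argument "increments" is a list that holds one entry, the list of rows, each a list of 7 numbers: the opening, from -1 (shut) to 1 (fully open), then the shift along the tool's x, y, z in mm, then the turn, a rotation vector about the tool's x, y, z in degrees. In form: [[[grip, x, y, z, ax, ay, az], ...]]. A call has 1 to 10 rows; each row is the pose to reach, as a shift and turn from the pose commanded when the call began, along the tool's axes at that moment; what a row does not reach only later rows make up. A row lasts 1/12 s, in which the tool goes at most 41.7 mm and 7.16 degrees, less where a joint would pass 70% of its speed; a pose out of reach is approached as far as the arm can. A call with a gripper value outside its range is refused whole. The fingers move at their own pace and stop on an object; "force" is the grip in N (left out, the last holds). Time passes only in rows, so rows that repeat a pose let the fingers close. It gives the time, the measured TCP pose, the force, the opening and the grip force at its end, in the units of the state.
- bot.get_obs(): the state, without advancing time (a new reading comes with each control period).
- bot.read_camera(name): name is "scene" or "top"; returns a dict with "image" (480x640x3 uint8, red, green, blue), "camera_matrix" (3x3 intrinsics, pixels), "R" (3x3) and "t" (3): a world point X has camera coordinates R X + t. Camera axes: x right, y down, z forward; pixel columns grow to the right and rows downward; lengths in m; the calibration is good to about 2 mm. A picture is of the moment at which its call begins. There is no depth.
- bot.hand_in(): hands the job in; it is judged then, once.
The state is a dict: "t": time; "q": joint angles; "joint_vel": joint speeds; "joint_torque": joint torques, N m; "eef_pos": TCP position; "tool_rot": TCP orientation; "contact_force": force on the tool from outside, world axes, zero at the start; "torque": the same for the moment, N m; "gripper_width": opening from 0.0 (shut) to 1.0 (fully open); "grasp_force": force on a finger pad.
Only numpy, scipy, OpenCV 4.12 (cv2) and the standard library are available. Lean on these libraries where they do the work, as an engineer would, in place of code of your own. Each camera call takes 0.05 s, during which the arm holds its last target. There are 200 camera calls.

## Working session

There is one attempt and no reset: what is moved stays moved. The work goes in short steps, Python scripts to look and compute and a tool call to move; the robot and the scene stay as the last step left them, time stands still between calls to the robot, and variables do not carry over. Pictures are saved under pics/ and viewed, at most 10 in all, crops included, and the job is handed in when it is done.

Besides the shell and the picture viewer there is one more tool, called after "Emit:" as name(argument=value, ...), one argument or row to a line, values as JSON. step_arm: Moves the arm, as the interface text tells. Its arguments: {"type":"object","properties":{"increments":{"type":"array"},"force":{"type":"number"}},"required":["increments"]}

```bash
mkdir -p pics; python3 - <<'E'
from station import bot
import cv2,pickle
d={}
for n in("scene","top"):
    c=bot.read_camera(n);d[n]=c;cv2.imwrite(f"pics/{n}0.png",c["image"][:,:,::-1])
    print(n,c["camera_matrix"].round(1).tolist(),c["R"].round(3).tolist(),c["t"].round(3).tolist())
pickle.dump(d,open("cams.pkl","wb"))
o=bot.get_obs();print(o["t"],o["eef_pos"],o["tool_rot"],o["gripper_width"])
E
```

```text
scene [[522.7, 0.0, 311.5], [0.0, 522.7, 237.1], [0.0, 0.0, 1.0]] [[0.839, 0.544, 0.01], [0.459, -0.698, -0.549], [-0.292, 0.465, -0.835]] [-0.435, -0.184, 1.455]
top [[463.7, 0.0, 327.4], [0.0, 463.7, 242.0], [0.0, 0.0, 1.0]] [[0.028, -0.999, 0.035], [-0.99, -0.033, -0.138], [0.139, -0.031, -0.99]] [-0.012, 0.504, 0.842]
0.1 [0.27183319 0.61729785 0.24909897] [-1.03317237e-04  2.05887013e-01  9.78575412e-01 -8.30532799e-04] 1.000395859063249
```

View pics/scene0.png

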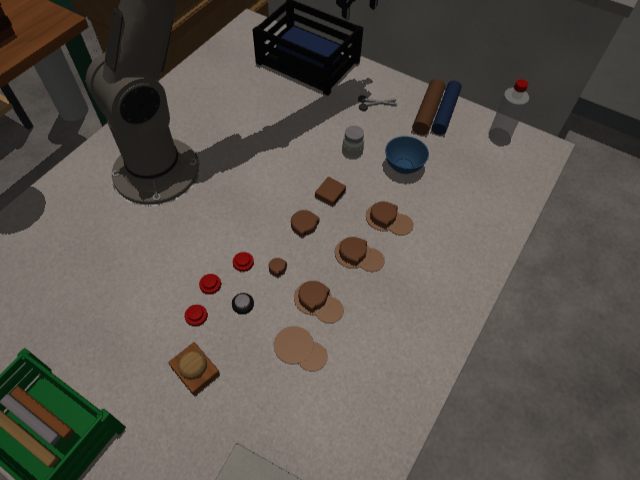

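View pics/top0.png

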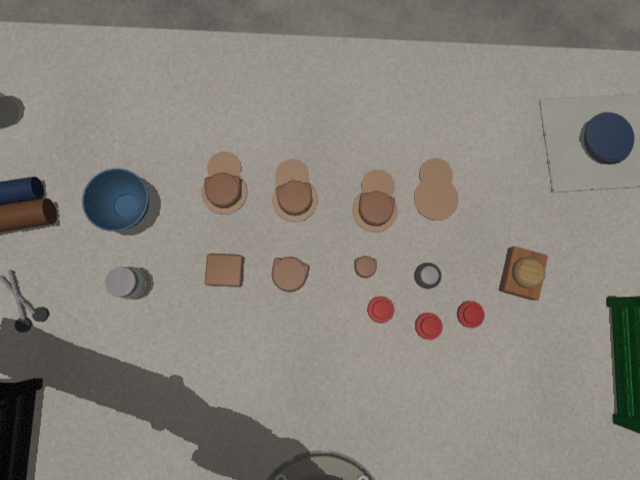

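The scene view shows the grey button at about (242,302), the bare back at (294,345), and the D pouch at (305,222). In the top view they are at (428,275), (436,198) and (290,274). I'll enlarge both for closer readings.

```bash
python3 - <<'E'
import cv2
t=cv2.imread("pics/top0.png");s=cv2.imread("pics/scene0.png")
def crop(im,x,y,w,h,k):
    c=cv2.resize(im[y:y+h,x:x+w],None,fx=k,fy=k,interpolation=cv2.INTER_CUBIC)
    c=cv2.convertScaleAbs(c,alpha=1.5)
    for u in range((x+9)//10*10,x+w,10):
        cv2.line(c,((u-x)*k,0),((u-x)*k,4 if u%50 else 600),(255,255,0),1)
        if u%50==0: cv2.putText(c,str(u),((u-x)*k,12),0,.4,(255,0,0),1)
    for v in range((y+9)//10*10,y+h,10):
        cv2.line(c,(0,(v-y)*k),(4 if v%50 else 800,(v-y)*k),(255,255,0),1)
        if v%50==0: cv2.putText(c,str(v),(5,(v-y)*k),0,.4,(255,0,0),1)
    return c
cv2.imwrite("pics/tc.png",crop(t,265,150,200,150,4))
cv2.imwrite("pics/sc.png",crop(s,220,200,120,180,3))
E
```

```text
(no output)
```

View pics/tc.png

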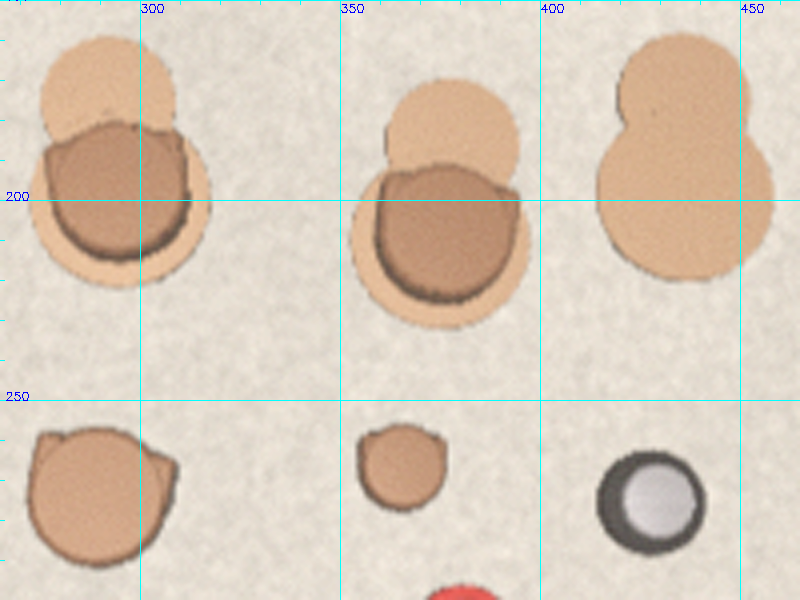

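View pics/sc.png

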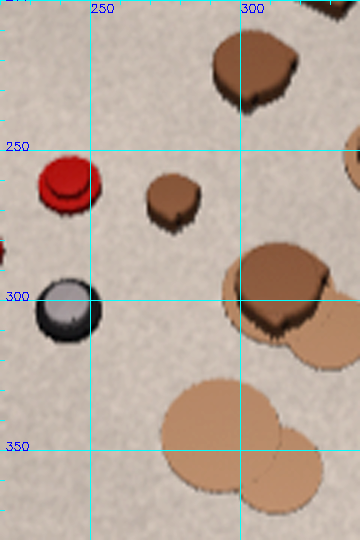

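The top crop gives the cap top at (430,275), the bare back's round part at (436.2,198.7) and the pouch's round part at (289.2,274.5). The scene crop gives (242.3,300.7), (293.7,345.3) and (304.7,222.7) for the same three.

```bash
python3 - <<'E'
import pickle,numpy as np,cv2
d=pickle.load(open("cams.pkl","rb"))
P=[d[n]["camera_matrix"]@np.c_[d[n]["R"],d[n]["t"]] for n in("top","scene")]
T=dict(bell=((430,275),(242.3,300.7),.022),back=((436.2,198.7),(293.7,345.3),.004),flap=((436,174.8),(312.5,357),.004),pouch=((289.2,274.5),(304.7,222.7),.024),
 small=((365.5,267),(277.5,266),.024),pursec=((376,206),(312.5,296),.028))
def ray(n,uv,z):
    c=d[n];C=-c["R"].T@c["t"];r=c["R"].T@np.linalg.inv(c["camera_matrix"])@[*uv,1];return (C+r*(z-C[2])/r[2])[:2].round(4)
for k,(a,b,z) in T.items():
    X=cv2.triangulatePoints(P[0],P[1],np.array(a,float),np.array(b,float))[:,0];X=X[:3]/X[3]
    print(k,X.round(4),ray("top",a,z),ray("scene",b,z))
from scipy.spatial.transform import Rotation as R
from station import bot
o=bot.get_obs();q=o["tool_rot"];print(R.from_quat([*q[1:],q[0]]).as_matrix().round(4).tolist())
E
```

```text
bell [ 0.4509 -0.1947  0.0196] [ 0.4488 -0.1956] [ 0.4535 -0.1945]
back [ 0.607  -0.2132 -0.0021] [ 0.6034 -0.2131] [ 0.6101 -0.2138]
flap [ 0.6572 -0.213  -0.0029] [ 0.6528 -0.213 ] [ 0.6603 -0.2136]
pouch [0.4451 0.0766 0.0068] [0.4414 0.0735] [0.4537 0.0684]
small [ 0.4632 -0.0706  0.013 ] [ 0.4601 -0.0711] [ 0.469  -0.0743]
pursec [ 0.5814 -0.0912  0.0144] [ 0.5788 -0.089 ] [ 0.5848 -0.0974]
[[-0.9152, 0.403, -0.0005], [0.403, 0.9152, -0.0016], [-0.0001, -0.0017, -1.0]]
```

The bell, at 20 mm high, and the back-to-flap spacing of 50 mm both check out. The pouch readings differ by about 12 mm between views, which is inside the 30 mm tolerance, but I'll check it again before pointing. First I shut the fingers and move out at height.

Emit:
step_arm(
  increments=[
    [[-1,-178,-122,0,0,0,0],[-1,-357,-244,0,0,0,0],[-1,-357,-244,0,0,0,0],[-1,-357,-244,0,0,0,0],[-1,-357,-244,0,0,0,0],[-1,-357,-244,0,0,0,0],[-1,-357,-244,0,0,0,0],[-1,-357,-244,0,0,0,0],[-1,-357,-244,0,0,0,0],[-1,-357,-244,0,0,0,0]],
  ],
)

```text
t: 0.93
eef_pos: [0.4926, 0.2619, 0.2499]
tool_rot: [-0.0, 0.206, 0.979, -0.0]
contact_force: [0.7, -0.2, 0.0]
gripper_width: 0.005
grasp_force: 0.0
```

Emit:
step_arm(
  increments=[
    [[-1,-148,-319,0,0,0,0],[-1,-148,-319,0,0,0,0],[-1,-148,-319,0,0,0,0],[-1,-148,-319,0,0,0,0],[-1,-148,-319,0,0,0,0],[-1,-148,-319,0,0,0,0],[-1,-148,-319,0,0,0,0],[-1,-148,-319,0,0,0,0],[-1,-148,-319,0,0,0,0],[-1,-148,-319,0,0,0,0]],
  ],
)

```text
t: 1.77
eef_pos: [0.4981, -0.0934, 0.25]
tool_rot: [0.0, 0.21, 0.978, -0.001]
contact_force: [0.2, -0.3, 0.2]
gripper_width: -0.002
grasp_force: 0.0
```

Emit:
step_arm(
  increments=[
    [[-1,2,-112,0,0,0,0],[-1,2,-112,0,0,0,0],[-1,2,-112,0,0,0,0],[-1,2,-112,0,0,0,0],[-1,2,-112,180,0,0,0],[-1,2,-112,180,0,0,0],[-1,2,-112,180,0,0,0],[-1,2,-112,180,0,0,0],[-1,2,-112,180,0,0,0],[-1,2,-112,180,0,0,0]],
  ],
)

```text
t: 2.6
eef_pos: [0.4495, -0.1872, 0.0663]
tool_rot: [-0.004, 0.205, 0.979, 0.0]
contact_force: [-0.3, -0.1, 0.2]
gripper_width: -0.001
grasp_force: 0.0
```

```bash
python3 - <<'E'
from station import bot
import cv2,numpy as np
o=bot.get_obs();print(o["t"],o["eef_pos"],o["tool_rot"])
ims=[]
for n,(x,y) in(("top",(365,200)),("scene",(190,240))):
    c=bot.read_camera(n);im=c["image"][:,:,::-1]
    ims.append(cv2.convertScaleAbs(cv2.resize(im[y:y+120,x:x+100],None,fx=4,fy=4,interpolation=2),alpha=1.6))
cv2.imwrite("pics/b1.png",np.hstack(ims))
E
```

```text
2.6 [ 0.44946989 -0.18719066  0.06627932] [-4.03505543e-03  2.05257806e-01  9.78699577e-01  2.97563581e-04]
```

View pics/b1.png

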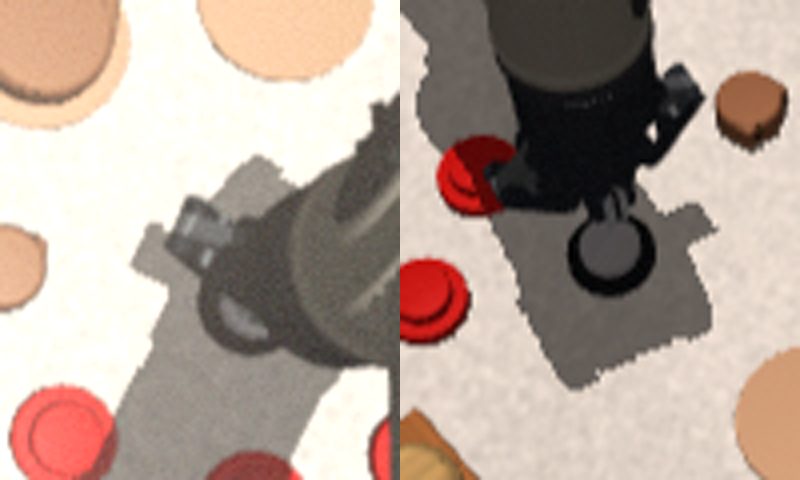

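The shut fingertips are over the grey cap: in the scene crop they are at about (607,215) and the cap is at (610,250). I'll settle a little lower.

Emit:
step_arm(
  increments=[
    [[-1,0,0,10,0,0,0],[-1,0,0,18,0,0,0],[-1,0,0,18,0,0,0],[-1,0,0,18,0,0,0]],
  ],
)

```text
t: 3.03
eef_pos: [0.4521, -0.1892, 0.0522]
tool_rot: [0.0, 0.206, 0.979, 0.0]
contact_force: [-1.0, -0.8, 0.6]
gripper_width: 0.004
grasp_force: 0.0
```

Emit:
step_arm(
  increments=[
    [[-1,-1,-5,4,0,0,0],[-1,-1,-5,10,0,0,0],[-1,-1,-5,14,0,0,0],[-1,-1,-5,16,0,0,0],[-1,-1,-5,17,0,0,0],[-1,-1,-5,17,0,0,0]],
  ],
)

```text
t: 3.53
eef_pos: [0.4511, -0.1949, 0.035]
tool_rot: [0.0, 0.206, 0.979, -0.0]
contact_force: [-0.3, -2.8, 3.7]
gripper_width: 0.004
grasp_force: 1.8
```

Emit:
step_arm(
  increments=[
    [[-1,0,0,1,0,0,0],[-1,0,0,2,0,0,0],[-1,0,0,2,0,0,0]],
  ],
)

```text
t: 3.78
eef_pos: [0.4511, -0.195, 0.0344]
tool_rot: [0.0, 0.206, 0.978, 0.0]
contact_force: [-5.1, -0.8, 22.1]
gripper_width: -0.001
grasp_force: 10.8
```

The force rose to 22 N with almost no further travel, so the button has bottomed out. Going up.

Emit:
step_arm(
  increments=[
    [[-1,0,0,-20,0,0,0],[-1,0,0,-60,0,0,0],[-1,0,0,-100,0,0,0],[-1,0,0,-140,0,0,0],[-1,0,0,-180,0,0,0],[-1,0,0,-190,0,0,0],[-1,0,0,-190,0,0,0],[-1,0,0,-190,0,0,0]],
  ],
)

```text
t: 4.45
eef_pos: [0.4508, -0.1936, 0.2229]
tool_rot: [0.0, 0.205, 0.979, 0.0]
contact_force: [0.1, -0.4, -0.1]
gripper_width: 0.003
grasp_force: 0.0
```

Emit:
step_arm(
  increments=[
    [[-1,-75,22,0,0,0,0],[-1,-150,45,0,0,0,0],[-1,-150,45,0,0,0,0],[-1,-150,45,0,0,0,0],[-1,-150,45,0,0,0,0],[-1,-150,45,0,0,0,0],[-1,-150,45,0,0,0,0]],
  ],
)

```text
t: 5.03
eef_pos: [0.6045, -0.2134, 0.2203]
tool_rot: [-0.003, 0.206, 0.979, -0.0]
contact_force: [-0.1, -0.3, 0.3]
gripper_width: -0.003
grasp_force: 0.0
```

Emit:
step_arm(
  increments=[
    [[-1,0,0,40,0,0,0],[-1,0,0,80,0,0,0],[-1,0,0,110,0,0,0],[-1,0,0,130,0,0,0],[-1,0,0,145,0,0,0],[-1,0,0,150,0,0,0],[-1,0,0,150,0,0,0]],
  ],
)

```text
t: 5.62
eef_pos: [0.604, -0.2133, 0.0715]
tool_rot: [-0.002, 0.206, 0.978, 0.0]
contact_force: [0.1, -0.1, -0.1]
gripper_width: -0.002
grasp_force: 0.0
```

Lowering to TCP z of about 0.055 (fingertips about 32 mm above the back), then a picture to check.

Emit:
step_arm(
  increments=[
    [[-1,-1,0,10,0,0,0],[-1,-1,0,16,0,0,0],[-1,-1,0,16,0,0,0],[-1,-1,0,16,0,0,0],[-1,-1,0,16,0,0,0],[-1,-1,0,16,0,0,0],[-1,-1,0,16,0,0,0],[-1,-1,0,16,0,0,0]],
  ],
)

```text
t: 6.28
eef_pos: [0.6074, -0.214, 0.0573]
tool_rot: [0.0, 0.206, 0.979, 0.0]
contact_force: [-0.3, 0.4, 0.7]
gripper_width: 0.0
grasp_force: 0.0
```

```bash
python3 - <<'E'
from station import bot
import cv2
o=bot.get_obs();print(o["t"],o["eef_pos"])
c=bot.read_camera("scene");im=c["image"][:,:,::-1]
cv2.imwrite("pics/p1.png",cv2.convertScaleAbs(cv2.resize(im[190:390,200:400],None,fx=3,fy=3,interpolation=2),alpha=1.5))
E
```

```text
6.2833 [ 0.60744572 -0.21401525  0.05731254]
```

View pics/p1.png

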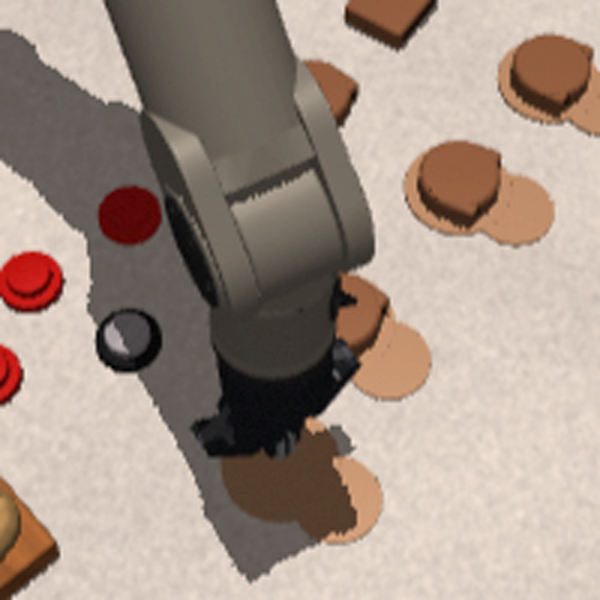

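The fingertips, at crop (283,455), stand just above the round part of the bare back, and the button is up. Holding for two seconds.

Emit:
step_arm(
  increments=[
    [[-1,0,0,0,0,0,0],[-1,0,0,0,0,0,0],[-1,0,0,0,0,0,0],[-1,0,0,0,0,0,0],[-1,0,0,0,0,0,0],[-1,0,0,0,0,0,0],[-1,0,0,0,0,0,0],[-1,0,0,0,0,0,0],[-1,0,0,0,0,0,0],[-1,0,0,0,0,0,0]],
  ],
)

```text
t: 7.17
eef_pos: [0.6072, -0.214, 0.057]
tool_rot: [-0.0, 0.206, 0.979, 0.0]
contact_force: [-0.4, 0.3, -0.2]
gripper_width: -0.001
grasp_force: 0.0
```

Emit:
step_arm(
  increments=[
    [[-1,0,0,0,0,0,0],[-1,0,0,0,0,0,0],[-1,0,0,0,0,0,0],[-1,0,0,0,0,0,0],[-1,0,0,0,0,0,0],[-1,0,0,0,0,0,0],[-1,0,0,0,0,0,0],[-1,0,0,0,0,0,0],[-1,0,0,0,0,0,0],[-1,0,0,0,0,0,0]],
  ],
)

```text
t: 8.0
eef_pos: [0.6072, -0.214, 0.057]
tool_rot: [-0.0, 0.206, 0.979, 0.0]
contact_force: [0.2, 0.2, 0.2]
gripper_width: -0.003
grasp_force: 0.0
```

Emit:
step_arm(
  increments=[
    [[-1,0,0,0,0,0,0],[-1,0,0,0,0,0,0],[-1,0,0,0,0,0,0],[-1,0,0,-40,0,0,0],[-1,0,0,-80,0,0,0],[-1,0,0,-120,0,0,0],[-1,0,0,-155,0,0,0],[-1,0,0,-170,0,0,0],[-1,0,0,-170,0,0,0],[-1,0,0,-170,0,0,0]],
  ],
)

```text
t: 8.83
eef_pos: [0.6076, -0.214, 0.2279]
tool_rot: [0.001, 0.206, 0.979, 0.0]
contact_force: [-1.1, 0.9, 0.1]
gripper_width: 0.006
grasp_force: 0.0
```

Emit:
step_arm(
  increments=[
    [[-1,262,197,0,0,0,0],[-1,262,197,0,0,0,0],[-1,262,197,0,0,0,0],[-1,262,197,0,0,0,0],[-1,262,197,0,0,0,0],[-1,262,197,0,0,0,0],[-1,262,197,0,0,0,0],[-1,262,197,0,0,0,0],[-1,262,197,0,0,0,0],[-1,262,197,0,0,0,0]],
  ],
)

```text
t: 9.67
eef_pos: [0.4449, 0.0737, 0.2257]
tool_rot: [-0.001, 0.203, 0.979, -0.001]
contact_force: [-0.4, 0.0, -0.1]
gripper_width: 0.001
grasp_force: 0.0
```

Emit:
step_arm(
  increments=[
    [[-1,0,0,30,0,0,0],[-1,0,0,60,0,0,0],[-1,0,0,85,0,0,0],[-1,0,0,100,0,0,0],[-1,0,0,110,0,0,0],[-1,0,0,115,0,0,0],[-1,0,0,115,0,0,0],[-1,0,0,115,0,0,0]],
  ],
)

```text
t: 10.33
eef_pos: [0.4473, 0.0715, 0.1123]
tool_rot: [0.0, 0.206, 0.978, -0.0]
contact_force: [0.0, -0.5, 0.2]
gripper_width: 0.0
grasp_force: 0.0
```

```bash
python3 - <<'E'
from station import bot
import cv2,numpy as np
o=bot.get_obs();print(o["t"],o["eef_pos"])
ims=[]
for n,(x,y) in(("top",(230,200)),("scene",(255,160))):
    c=bot.read_camera(n);im=c["image"][:,:,::-1]
    ims.append(cv2.convertScaleAbs(cv2.resize(im[y:y+120,x:x+100],None,fx=4,fy=4,interpolation=2),alpha=1.6))
cv2.imwrite("pics/p2.png",np.hstack(ims))
E
```

```text
10.3333 [0.44732908 0.07147314 0.11225068]
```

View pics/p2.png

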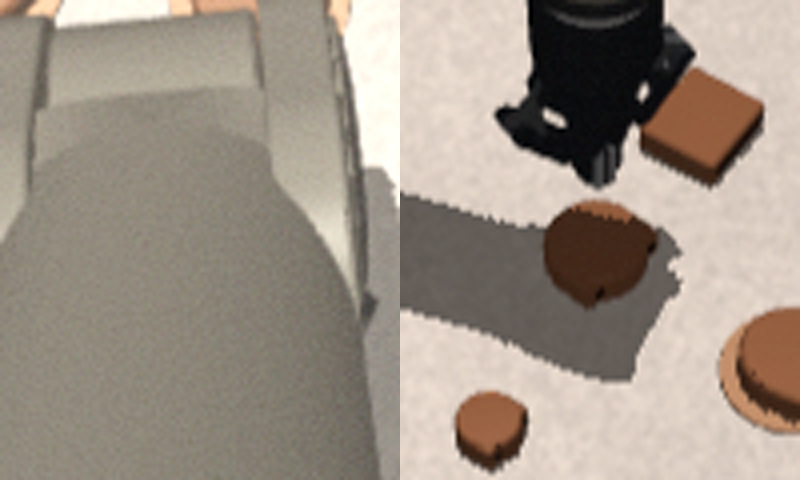

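In the scene half the fingertips are at (600,183). Dropping 69 mm to the pouch top would put them at about (600,242), and the pouch centre is at about (597,243), so they are on target. Lowering until the tips are about 29 mm above the top, then holding.

Emit:
step_arm(
  increments=[
    [[-1,0,0,15,0,0,0],[-1,0,0,28,0,0,0],[-1,0,0,36,0,0,0],[-1,0,0,40,0,0,0],[-1,0,0,40,0,0,0],[-1,0,0,40,0,0,0],[-1,0,0,40,0,0,0],[-1,0,0,40,0,0,0],[-1,0,0,40,0,0,0],[-1,0,0,40,0,0,0]],
  ],
)

```text
t: 11.27
eef_pos: [0.4471, 0.072, 0.0723]
tool_rot: [0.0, 0.206, 0.979, 0.0]
contact_force: [-0.0, 0.5, 0.5]
gripper_width: 0.007
grasp_force: 0.0
```

Emit:
step_arm(
  increments=[
    [[-1,0,0,0,0,0,0],[-1,0,0,0,0,0,0],[-1,0,0,0,0,0,0],[-1,0,0,0,0,0,0],[-1,0,0,0,0,0,0],[-1,0,0,0,0,0,0],[-1,0,0,0,0,0,0],[-1,0,0,0,0,0,0],[-1,0,0,0,0,0,0],[-1,0,0,0,0,0,0]],
  ],
)

```text
t: 12.1
eef_pos: [0.4469, 0.0719, 0.072]
tool_rot: [-0.0, 0.206, 0.979, 0.0]
contact_force: [0.2, -0.6, -0.3]
gripper_width: -0.0
grasp_force: 0.0
```

Emit:
step_arm(
  increments=[
    [[-1,0,0,0,0,0,0],[-1,0,0,0,0,0,0],[-1,0,0,0,0,0,0],[-1,0,0,0,0,0,0],[-1,0,0,0,0,0,0],[-1,0,0,0,0,0,0],[-1,0,0,0,0,0,0],[-1,0,0,0,0,0,0],[-1,0,0,0,0,0,0],[-1,0,0,0,0,0,0]],
  ],
)

```text
t: 12.93
eef_pos: [0.4469, 0.0719, 0.072]
tool_rot: [0.0, 0.206, 0.979, 0.0]
contact_force: [-0.1, 0.1, -0.3]
gripper_width: -0.001
grasp_force: 0.0
```

```bash
python3 - <<'E'
from station import bot
o=bot.get_obs();print(o["t"],o["eef_pos"],o["contact_force"]);print(bot.hand_in())
E
```

```text
12.9333 [0.44687023 0.07193198 0.07200249] [-0.05697704  0.09496781 -0.30461723]
the job is handed in; nothing more can be done
None
```

I pressed the button fully down and released it, pointed at the bare back for over two seconds, then at the loose pouch that fits, and handed the job in at 12.9 s still pointing at it; the hand-in returned no verdict.

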